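Put the forming punches away in reverse order

TASK

The four steel punches stand in the dark-wood work rack in the order they were used. Put them away in the aluminium storage stand in the reverse order, counted from each one's brass knob: the punch nearest the work rack's knob goes into the stand's well farthest from its knob, and so on, until the one farthest from the work rack's knob stands nearest the stand's knob. Set each one gently upright on the floor of its own well, with none dropped or knocked over.

Things in the scene. Friction and masses are not known exactly. Their poses are not given: they have to be found in the camera images.
- punch_dome: loose bare-steel forming punch standing upright: a plain cylindrical barrel 32 mm in diameter and 60 mm tall, on top of it a smooth half-ball of the same diameter (16 mm tall, total height 76 mm). Grip the barrel. Origin: centre of its underside; z up along its axis. About 0.41 kg, give or take 20 %.
- punch_square: loose bare-steel forming punch standing upright: a plain cylindrical barrel 28 mm in diameter and 60 mm tall, on top of it a square nib 16 x 16 mm (14 mm tall, total height 74 mm). Grip the barrel. Origin: centre of its underside; z up along its axis. About 0.31 kg, give or take 20 %.
- punch_cone: loose bare-steel forming punch standing upright: a plain cylindrical barrel 25 mm in diameter and 60 mm tall, on top of it a cone tapering to a 4 mm tip (18 mm tall, total height 78 mm). Grip the barrel. Origin: centre of its underside; z up along its axis. About 0.25 kg, give or take 20 %.
- punch_ball: loose bare-steel forming punch standing upright: a plain cylindrical barrel 22 mm in diameter and 60 mm tall, on top of it a small 14 mm ball on a thin neck (19 mm tall, total height 79 mm). Grip the barrel. Origin: centre of its underside; z up along its axis. About 0.19 kg, give or take 20 %.
- work_rack: fixed dark-wood rack, 240 mm long in y: a row of four open wells, each with a punch at first. Origin: centre of the row, at table level. Well centres: x 0, y +87, +29, -29, -87 mm; 50 x 50 mm inside, walls 8 mm thick, tops 20 mm and floor 8 mm above the table. A brass knob (24 mm ball) sticks out of its +y end to y 148 mm. On the +x side, away from the robot, the ledge (14 mm high) with samples.
- storage_stand: fixed bare-aluminium stand with the same row of four wells (same sizes, same positions in its own frame: x = 0, y = +87, +29, -29, -87 mm, floor 8 mm and wall tops 20 mm above the table), no ledge, empty at the start. Origin: centre of the well row, on the underside. A brass knob like the rack's sticks out of its +y end.
- sample_dome: fixed steel sample, a 32 mm disc with a flattened copy of the dome punch's tip on it, at most 11 mm tall, on the work rack's ledge right beside the well in which that punch stands at the start (it shows where the punch came from; it is not moved). Origin: centre of its underside, 51.5 mm in the rack's +x direction from that well's centre.
- sample_square: fixed steel sample, a 28 mm disc with a flattened copy of the square punch's tip on it, at most 11 mm tall, on the work rack's ledge right beside the well in which that punch stands at the start (it shows where the punch came from; it is not moved). Origin: centre of its underside, 51.5 mm in the rack's +x direction from that well's centre.
- sample_cone: fixed steel sample, a 25 mm disc with a flattened copy of the cone punch's tip on it, at most 11 mm tall, on the work rack's ledge right beside the well in which that punch stands at the start (it shows where the punch came from; it is not moved). Origin: centre of its underside, 51.5 mm in the rack's +x direction from that well's centre.
- sample_ball: fixed steel sample, a 22 mm disc with a flattened copy of the ball punch's tip on it, at most 11 mm tall, on the work rack's ledge right beside the well in which that punch stands at the start (it shows where the punch came from; it is not moved). Origin: centre of its underside, 51.5 mm in the rack's +x direction from that well's centre.
There are look-alikes about, which are no part of the job. Leave any pink look-alike of the punch_square alone. What is shaped like the punch_dome but orange is not meant.

How it is judged:
At the end, for the whole second after the job is handed in: Each punch stands upright (0.12 rad) on the floor (4 mm) of the stand's well (18 mm in x and y of its centre) whose count from the stand's knob is the reverse of its starting well's count from the work rack's knob; all released and at rest (((y of sample_dome in the frame of work_rack between 0.067 and 0.107 m and y of punch_dome in the frame of storage_stand between -0.105 and -0.069 m) or (y of sample_dome in the frame of work_rack between 0.009 and 0.049 m and y of punch_dome in the frame of storage_stand between -0.047 and -0.011 m) or (y of sample_dome in the frame of work_rack between -0.049 and -0.009 m and y of punch_dome in the frame of storage_stand between 0.011 and 0.047 m) or (y of sample_dome in the frame of work_rack between -0.107 and -0.067 m and y of punch_dome in the frame of storage_stand between 0.069 and 0.105 m)) and x of punch_dome in the frame of storage_stand between -0.018 and 0.018 m and z of punch_dome in the frame of storage_stand between 0.004 and 0.012 m and angle between each of punch_dome, punch_square, punch_cone, punch_ball's own z axis and vertical below 0.12 rad and linear speed of each of punch_dome, punch_square, punch_cone, punch_ball below 0.02 m/s and contact force between the fingers and punch_dome below 0.1 N and ((y of sample_square in the frame of work_rack between 0.067 and 0.107 m and y of punch_square in the frame of storage_stand between -0.105 and -0.069 m) or (y of sample_square in the frame of work_rack between 0.009 and 0.049 m and y of punch_square in the frame of storage_stand between -0.047 and -0.011 m) or (y of sample_square in the frame of work_rack between -0.049 and -0.009 m and y of punch_square in the frame of storage_stand between 0.011 and 0.047 m) or (y of sample_square in the frame of work_rack between -0.107 and -0.067 m and y of punch_square in the frame of storage_stand between 0.069 and 0.105 m)) and x of punch_square in the frame of storage_stand between -0.018 and 0.018 m and z of punch_square in the frame of storage_stand between 0.004 and 0.012 m and contact force between the fingers and punch_square below 0.1 N and ((y of sample_cone in the frame of work_rack between 0.067 and 0.107 m and y of punch_cone in the frame of storage_stand between -0.105 and -0.069 m) or (y of sample_cone in the frame of work_rack between 0.009 and 0.049 m and y of punch_cone in the frame of storage_stand between -0.047 and -0.011 m) or (y of sample_cone in the frame of work_rack between -0.049 and -0.009 m and y of punch_cone in the frame of storage_stand between 0.011 and 0.047 m) or (y of sample_cone in the frame of work_rack between -0.107 and -0.067 m and y of punch_cone in the frame of storage_stand between 0.069 and 0.105 m)) and x of punch_cone in the frame of storage_stand between -0.018 and 0.018 m and z of punch_cone in the frame of storage_stand between 0.004 and 0.012 m and contact force between the fingers and punch_cone below 0.1 N and ((y of sample_ball in the frame of work_rack between 0.067 and 0.107 m and y of punch_ball in the frame of storage_stand between -0.105 and -0.069 m) or (y of sample_ball in the frame of work_rack between 0.009 and 0.049 m and y of punch_ball in the frame of storage_stand between -0.047 and -0.011 m) or (y of sample_ball in the frame of work_rack between -0.049 and -0.009 m and y of punch_ball in the frame of storage_stand between 0.011 and 0.047 m) or (y of sample_ball in the frame of work_rack between -0.107 and -0.067 m and y of punch_ball in the frame of storage_stand between 0.069 and 0.105 m)) and x of punch_ball in the frame of storage_stand between -0.018 and 0.018 m and z of punch_ball in the frame of storage_stand between 0.004 and 0.012 m and contact force between the fingers and punch_ball below 0.1 N); the robot touches nothing.
It fails at once if a punch is knocked over (tilted more than 45 degrees) (angle between any of punch_dome, punch_square, punch_cone, punch_ball's own z axis and vertical above 0.785 rad).
It fails at once if a punch is dropped (faster than 0.7 m/s while the fingers do not hold it) ((linear speed of punch_dome above 0.7 m/s and contact force between the fingers and punch_dome below 0.05 N) or (linear speed of punch_square above 0.7 m/s and contact force between the fingers and punch_square below 0.05 N) or (linear speed of punch_cone above 0.7 m/s and contact force between the fingers and punch_cone below 0.05 N) or (linear speed of punch_ball above 0.7 m/s and contact force between the fingers and punch_ball below 0.05 N)).
It also fails if it takes over 109 s, if anything falls off the work surface, if the arm or the gripper's body presses on something with over 40 N, if the wrist force passes 120 N, or if a joint passes its speed limit or range.

ROBOT

A 6-joint arm with a two-finger parallel gripper is mounted at the origin on the work surface. World frame = base frame: x ahead of the robot, y to its left, z up, the work surface at z = 0. Lengths are in m, angles in rad, forces in N, time in s.
With the tool pointing down it reaches from about 0.35 to 0.775 m from the base axis. Payload 5.5 kg.
Tool frame: the origin (TCP) lies at the very end of the fingers, on their centre line; the grasp point (between the pads) lies 19 mm behind it; z points along the fingers, y is the line along which they close (so a half turn about z gives the same grasp; the last joint's range is limited). The gripper opens to 85 mm and grips with 20 to 120 N. Pads are 22 mm wide; open, the fingers measure 114 mm over their backs; the gripper's body (76 mm by 85 mm) begins 54 mm behind the grasp point. The pads swing forward as they close: fully open they stand 13 mm farther back than shut.
Start: joints at [1.148, 0.313, 0.046, 1.304, 0, 1.431], TCP at [0.16, 0.552, 0.231] pointing down, gripper open.
Joint ranges: [-2.76, 2.76], [-0.86, 1.69], [-1.03, 1.26], [-2.2, 2.34], [-1.47, 1.5], [-3.14, 3.14]. Speed limits (rad/s): [2.57, 2.57, 3.14, 3.14, 3.14, 3.14].

INTERFACE

Orientations are given as a unit quaternion [w, x, y, z].
In Python, from workcell import get_state, read_camera, hand_in gives the robot as it stands.
- The arm moves only by the tool send_rows, never from a script. Its argument "increments" is a list of rows, each an object of numbers: "dx", "dy", "dz": the shift along the world's x, y, z in units of 25 mm (1.0 is 25 mm); "roll": the turn about the world's z in units of 8 degrees (1.0 is 8 degrees); "claw": the opening, from -1 (shut) to 1 (fully open). In form: [{"dx": .., "dy": .., "dz": .., "roll": .., "claw": ..}, ...]. A call has exactly 5 rows; each row is the pose to reach, as a shift and turn from the pose commanded when the call began; what a row does not reach only later rows make up. A row lasts 1/8 s, in which the tool goes at most 62.5 mm and 10.7 degrees, less where a joint would pass 70% of its speed; a pose out of reach is approached as far as the arm can. A call with a gripper value outside its range is refused whole. The fingers move at their own pace and stop on an object; "grip_force" is the grip in N (left out, the last holds). Time passes only in rows, so rows that repeat a pose let the fingers close, or fill a call up. It gives the time, the measured TCP pose, the force, the opening and the grip force at its end, in the units of the state.
- get_state(): the state, without advancing time (a new reading comes with each control period).
- read_camera(name): name is "scene" or "side" or "wrist"; returns a dict with "image" (420x560x3 uint8, blue, green, red), "fx", "fy", "cx", "cy" (pixels), "dist_coeffs" ([k1, k2, p1, p2, k3] as OpenCV has them; the pictures are not rectified), "world_to_cam" (4x4, takes a point from world to camera coordinates). Camera axes: x right, y up, looking along -z (the intrinsics and any distortion apply to the point x, -y, -z); pixel columns grow to the right and rows downward; lengths in m; the calibration is good to about 2 mm. A picture is of the moment at which its call begins. There is no depth.
- hand_in(): hands the job in; it is judged then, once.
The state is a dict: "clock": time; "joint_pos": joint angles; "qvel": joint speeds; "tau": joint torques, N m; "tcp_pos": TCP position; "orientation": TCP orientation; "wrist_force": force on the tool from outside, world axes, zero at the start; "ft_torque": the same for the moment, N m; "finger_gap": finger opening in m; "grip_force": force on a finger pad.
Only numpy, scipy, OpenCV 4.12 (cv2) and the standard library are available. Lean on these libraries where they do the work, as an engineer would, in place of code of your own. Each camera call takes 0.05 s, during which the arm holds its last target. There are 200 camera calls.

## Working session

There is one attempt and no reset: what is moved stays moved. The work goes in short steps, Python scripts to look and compute and a tool call to move; the robot and the scene stay as the last step left them, time stands still between calls to the robot, and variables do not carry over. Pictures are saved under pics/ and viewed, at most 14 in all, crops included, and the job is handed in when it is done.

Besides the shell and the picture viewer there is one more tool, called after "Call:" as name(argument=value, ...), one argument or row to a line, values as JSON. send_rows: Moves the arm, as the interface text tells. Its arguments: {"type":"object","properties":{"increments":{"type":"array","items":{"type":"object","properties":{"dx":{"type":"number"},"dy":{"type":"number"},"dz":{"type":"number"},"roll":{"type":"number"},"claw":{"type":"number"}}}},"grip_force":{"type":"number"}},"required":["increments"]}

```bash
mkdir -p pics; ls
python3 - <<'E'
from workcell import *
import cv2
for n in ("scene","side"):
    c=read_camera(n); cv2.imwrite(f"pics/{n}0.png",c["image"]); print(n,c["fx"],c["cx"],c["cy"],c["dist_coeffs"],c["world_to_cam"])
print(get_state())
E
```

```text
pics
scene 405.4638888645579 280.7485280301944 208.24164843435648 [-0.04328939  0.          0.          0.          0.        ] [[-0.38352945  0.92351084 -0.00573403  0.23300624]
 [-0.73486021 -0.30141147  0.60756201  0.38679615]
 [ 0.55936181  0.23723163  0.79425155 -1.08042092]
 [ 0.          0.          0.          1.        ]]
side 392.5638492647016 280.3550530138457 209.5731278936096 [-0.05602259  0.          0.          0.          0.        ] [[ 0.91748299 -0.3975479   0.01344021 -0.53601253]
 [ 0.24947952  0.60142204  0.75898057 -0.19062919]
 [-0.30981437 -0.6929987   0.65097455 -0.56352147]
 [ 0.          0.          0.          1.        ]]
{'clock': 0.1, 'joint_pos': array([ 1.14840292e+00,  3.13914783e-01,  4.51051422e-02,  1.30360154e+00,
       -1.95395533e-05,  1.43117673e+00]), 'qvel': array([-0.00125563, -0.0019711 ,  0.00214393, -0.00130945, -0.00146468,
        0.00016683]), 'tau': array([ 4.06279971e-03, -4.81724811e+01,  2.99243599e+01,  1.27120127e-02,
       -4.66551683e-05, -7.65072059e-07]), 'tcp_pos': array([0.16027603, 0.55174169, 0.23050916]), 'orientation': array([-2.14531861e-04,  1.40916263e-01,  9.90021189e-01, -7.78468255e-04]), 'wrist_force': array([-0.14662659, -0.44841838,  0.28591877]), 'ft_torque': array([-0.00699495,  0.00168639, -0.01502486]), 'grip_force': 0.0, 'finger_gap': 0.08521035339527212}
```

View pics/scene0.png

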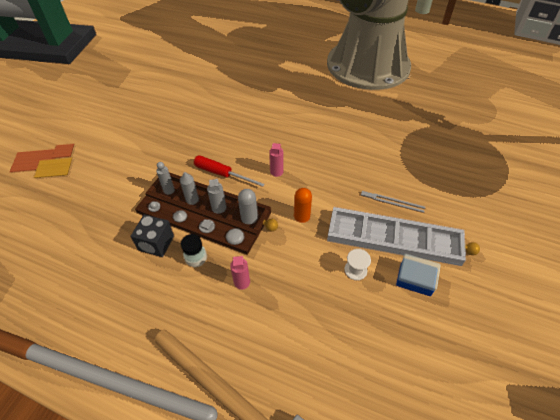

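View pics/side0.png

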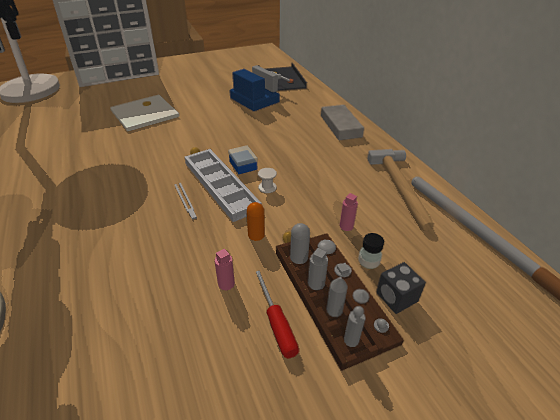

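Run:
```python
import cv2,numpy as np
a=cv2.imread("pics/scene0.png")
A=cv2.resize(a[150:260,125:325],(800,440),interpolation=cv2.INTER_CUBIC); cv2.imwrite("pics/c1.png",A)
A=cv2.resize(a[195:285,320:490],(800,424),interpolation=cv2.INTER_CUBIC); cv2.imwrite("pics/c2.png",A)
```

```text
(no output)
```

View pics/c1.png

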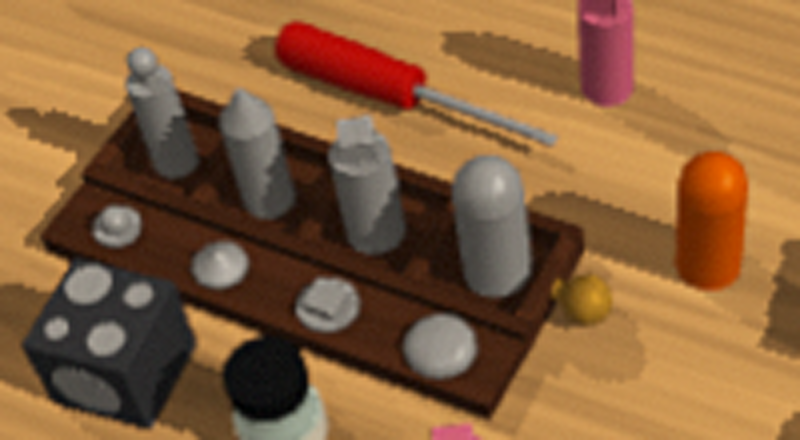

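View pics/c2.png

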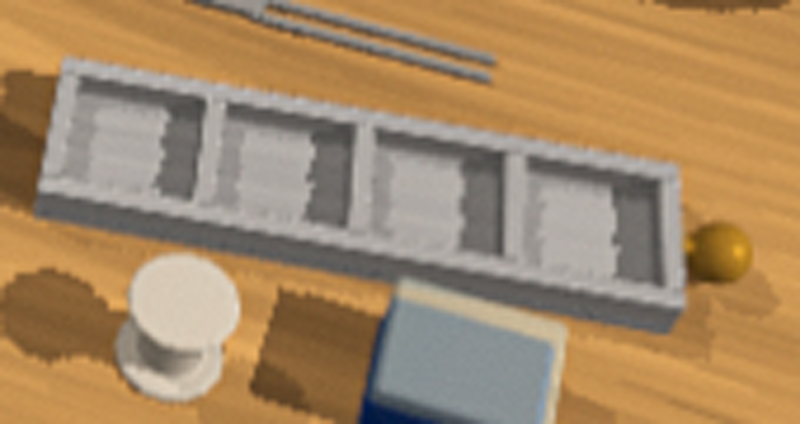

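The close crop shows that, counting from the rack's knob (272,224), the punches are dome (248,205), square (216,196), cone (188,187) and ball (165,178), and each one's sample matches. The look-alikes to leave alone are the orange dome (303,205) and the pink squares (277,160) and (240,272). The stand is empty with its knob at (473,248), so the wells from far to near the knob get dome, square, cone, ball.

```bash
cat > h.py <<'E'
import numpy as np,cv2
from scipy.optimize import least_squares
F=np.diag([1,-1,-1.])
def proj(c,P):
    W=c["world_to_cam"];R=F@W[:3,:3];t=F@W[:3,3]
    K=np.array([[c["fx"],0,c["cx"]],[0,c["fy"],c["cy"]],[0,0,1]])
    return cv2.projectPoints(np.atleast_2d(np.float64(P)),cv2.Rodrigues(R)[0],t,K,np.array(c["dist_coeffs"]))[0][:,0]
def l2w(p,L):
    L=np.atleast_2d(np.float64(L));c,s=np.cos(p[2]),np.sin(p[2])
    return np.c_[p[0]+c*L[:,0]-s*L[:,1],p[1]+s*L[:,0]+c*L[:,1],L[:,2]]
def fit(c,L,px,x0):
    r=least_squares(lambda p:(proj(c,l2w(p,L))-px).ravel(),x0,loss="soft_l1");return r.x,(proj(c,l2w(r.x,L))-px).round(1)
E
python3 - <<'E'
from h import *; from workcell import *
import pickle
c=read_camera("scene");s=read_camera("side")
o=lambda a,off,k:np.array(a,float)/k+off
S,rs=fit(c,[[-.033,-.12,.02],[-.033,.12,.02],[.033,.12,.02],[.033,-.12,.02]],o([[66,60],[680,165],[685,302],[40,190]],[320,195],800/170),[.4,.2,.2])
R,rr=fit(c,[[.0515,.087,.0145],[.0515,.029,.0145],[.0515,-.029,.0145],[.0515,-.087,.0145],[-.033,.12,.02],[.033,-.12,.02]],o([[440,352],[328,308],[220,268],[117,230],[582,235],[88,180]],[125,150],4),[.4,-.1,.2])
print("stand",S,rs.tolist());print("rack",R,rr.tolist())
ys=[.087,.029,-.029,-.087];D=[32,28,25,22]
W=l2w(R,[[0,y,0] for y in ys]);T=l2w(S,[[0,-y,0] for y in ys]);print(W[:,:2].round(4).tolist(),T[:,:2].round(4).tolist())
th=np.linspace(0,2*np.pi,40)
for cam,n in((c,"scene"),(s,"side")):
    im=cv2.resize(cam["image"],None,fx=4,fy=4,interpolation=cv2.INTER_CUBIC)
    def dr(P,col):cv2.polylines(im,[np.int32(proj(cam,P)*4+1.5)],True,col,1)
    for p in(S,R):
        dr(l2w(p,[[-.033,-.12,.02],[-.033,.12,.02],[.033,.12,.02],[.033,-.12,.02]]),(0,255,0))
    for w,d,t in zip(W,D,T):
        for z in(.008,.068):dr(w+np.c_[d/2e3*np.cos(th),d/2e3*np.sin(th),0*th+z],(0,255,255))
    cv2.imwrite(f"pics/o_{n}.png",im[580:1060,540:1340] if n=="scene" else im[880:1480,1060:1660])
pickle.dump((S,R,W,T),open("pose.pkl","wb"))
E
```

```text
stand [0.52344979 0.19176973 0.17468175] [[-0.5, -0.8], [-0.0, -0.8], [0.8, 1.1], [-0.2, 0.2]]
rack [ 0.58877189 -0.16011301 -0.02520866] [[-0.1, 0.4], [-0.0, 0.6], [0.1, 0.3], [0.2, -0.1], [0.8, -0.6], [-1.8, -1.6]]
[[0.591, -0.0731], [0.5895, -0.1311], [0.588, -0.1891], [0.5866, -0.2471]] [[0.5386, 0.1061], [0.5285, 0.1632], [0.5184, 0.2203], [0.5083, 0.2774]]
```

View pics/o_scene.png

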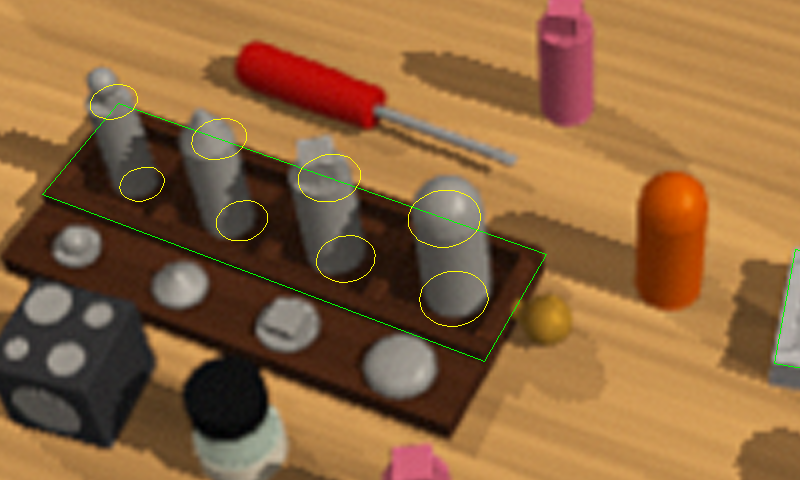

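View pics/o_side.png

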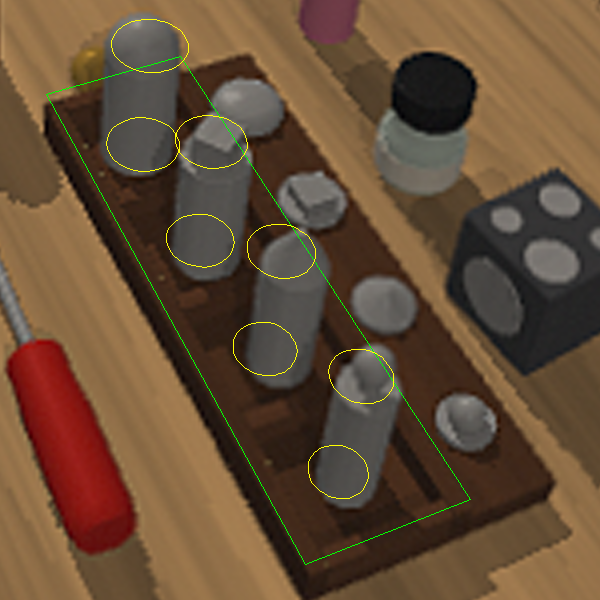

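The overlay shows the fitted bases sitting off the real ones. In the crops the cone's base is about 17 px off in the scene view and 23 px off in the side view. I'll triangulate each punch from both views instead.

Run:
```python
from h import *; from workcell import *
import pickle
c=read_camera("scene");s=read_camera("side");S,R,W,T=pickle.load(open("pose.pkl","rb"))
a=(np.array([[454,293],[338,252],[225,217],[128,180]])+[540,580]-1.5)/4
b=(np.array([[141,148],[207,253],[283,363],[350,483]])+[1060,880]-1.5)/4
for i,n in enumerate("dome square cone ball".split()):
    one=lambda cam,p:least_squares(lambda q:(proj(cam,[*q,.008])[0]-p),W[i,:2]).x
    print(n,W[i,:2].round(4),one(c,a[i]).round(4),one(s,b[i]).round(4))
# samples in both
A=(np.array([[401,368],[288,327],[181,287],[77,248]])+[540,580]-1.5)/4
B=(np.array([[248,110],[313,203],[384,306],[466,423]])+[1060,880]-1.5)/4
for i in range(4):
    one=lambda cam,p:least_squares(lambda q:(proj(cam,[*q,.0165])[0]-p),W[i,:2]).x
    print("sample",l2w(R,[.0515,[.087,.029,-.029,-.087][i],0])[0,:2].round(4),one(c,A[i]).round(4),one(s,B[i]).round(4))
im=cv2.resize(s["image"],None,fx=5,fy=5,interpolation=cv2.INTER_CUBIC)
P=proj(s,l2w(S,[[-.033,-.12,.02],[-.033,.12,.02],[.033,.12,.02],[.033,-.12,.02]]));cv2.polylines(im,[np.int32(P*5+2)],True,(0,255,0),1)
P=proj(s,np.c_[T[:,:2],[.008]*4])
for p in P: cv2.circle(im,tuple(int(v) for v in p*5+2),3,(0,0,255),-1)
cv2.imwrite("pics/o_side2.png",im[700:1120,880:1440])
```

```text
dome [ 0.591  -0.0731] [ 0.5882 -0.0745] [ 0.589  -0.0749]
square [ 0.5895 -0.1311] [ 0.5873 -0.1365] [ 0.5889 -0.1382]
cone [ 0.588  -0.1891] [ 0.5892 -0.1979] [ 0.5912 -0.1977]
ball [ 0.5866 -0.2471] [ 0.587  -0.2551] [ 0.5881 -0.2529]
sample [ 0.6424 -0.0744] [ 0.6403 -0.0754] [ 0.6389 -0.0797]
sample [ 0.641  -0.1324] [ 0.6399 -0.1334] [ 0.6383 -0.1378]
sample [ 0.6395 -0.1904] [ 0.6389 -0.1908] [ 0.6373 -0.1949]
sample [ 0.6381 -0.2484] [ 0.638  -0.2491] [ 0.6368 -0.2526]
```

View pics/o_side2.png

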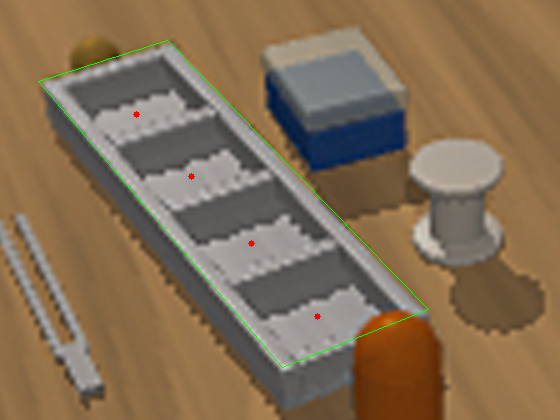

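Call:
send_rows(
  increments=[
    {"dx": 1.14,"dy": -1.67,"dz": 0,"roll": -0.63,"claw": 0.41},
    {"dx": 2.28,"dy": -3.34,"dz": 0,"roll": -1.25,"claw": 0.41},
    {"dx": 3.42,"dy": -5.01,"dz": 0,"roll": -1.88,"claw": 0.41},
    {"dx": 4.56,"dy": -6.68,"dz": 0,"roll": -2.5,"claw": 0.41},
    {"dx": 5.7,"dy": -8.35,"dz": 0,"roll": -3.13,"claw": 0.41},
  ],
  grip_force=50,
)

```text
clock: 0.92
tcp_pos: [0.3037, 0.3421, 0.2314]
orientation: [0.0, 0.353, 0.935, 0.0]
wrist_force: [0.5, -0.3, -0.3]
finger_gap: 0.0603
grip_force: 0.0
```

Call:
send_rows(
  increments=[
    {"dx": 1.14,"dy": -1.67,"dz": 0,"roll": -0.63,"claw": 0.41},
    {"dx": 2.28,"dy": -3.34,"dz": 0,"roll": -1.25,"claw": 0.41},
    {"dx": 3.42,"dy": -5.01,"dz": 0,"roll": -1.88,"claw": 0.41},
    {"dx": 4.56,"dy": -6.68,"dz": 0,"roll": -2.5,"claw": 0.41},
    {"dx": 5.7,"dy": -8.35,"dz": 0,"roll": -3.13,"claw": 0.41},
  ],
)

```text
clock: 1.55
tcp_pos: [0.4463, 0.1332, 0.2315]
orientation: [0.0, 0.548, 0.836, 0.0]
wrist_force: [0.3, 0.3, -0.1]
finger_gap: 0.06
grip_force: 0.0
```

Call:
send_rows(
  increments=[
    {"dx": 1.14,"dy": -1.67,"dz": 0,"roll": -0.63,"claw": 0.41},
    {"dx": 2.28,"dy": -3.34,"dz": 0,"roll": -1.25,"claw": 0.41},
    {"dx": 3.42,"dy": -5.01,"dz": 0,"roll": -1.88,"claw": 0.41},
    {"dx": 4.56,"dy": -6.68,"dz": 0,"roll": -2.5,"claw": 0.41},
    {"dx": 5.7,"dy": -8.35,"dz": 0,"roll": -3.13,"claw": 0.41},
  ],
)

```text
clock: 2.17
tcp_pos: [0.5888, -0.0756, 0.2313]
orientation: [0.0, 0.716, 0.698, 0.0]
wrist_force: [-0.5, -0.3, -0.2]
finger_gap: 0.0601
grip_force: 0.0
```

```bash
cat >> h.py <<'E'
def go(x,y,z,yaw_deg):
    "state, and units to the wanted pose"
    from workcell import get_state
    from scipy.spatial.transform import Rotation as Ro
    s=get_state();q=s["orientation"];Y=Ro.from_quat([q[1],q[2],q[3],q[0]]).as_matrix()[:,1]
    yw=np.degrees(np.arctan2(Y[1],Y[0]));d=(yaw_deg-yw+90)%180-90
    print("t",round(s["clock"],2),"tcp",s["tcp_pos"].round(4),"yaw",yw.round(1),"gap",round(s["finger_gap"],4),"F",s["wrist_force"].round(1),"grip",round(s["grip_force"],1),"j",s["joint_pos"].round(2))
    print("units",((np.array([x,y,z])-s["tcp_pos"])/.025).round(2),"roll",round(d/8,2))
E
python3 -c "
from h import *;from workcell import *
go(.5885,-.0747,.17,-1.4)
c=read_camera('wrist');cv2.imwrite('pics/w1.png',c['image'])"
```

```text
t 2.17 tcp [ 0.5888 -0.0756  0.2313] yaw -1.5 gap 0.0601 F [-0.5 -0.3 -0.2] grip 0.0 j [-0.26  0.35  0.1   1.32  0.    1.33]
units [-0.01  0.04 -2.45] roll 0.01
```

View pics/w1.png

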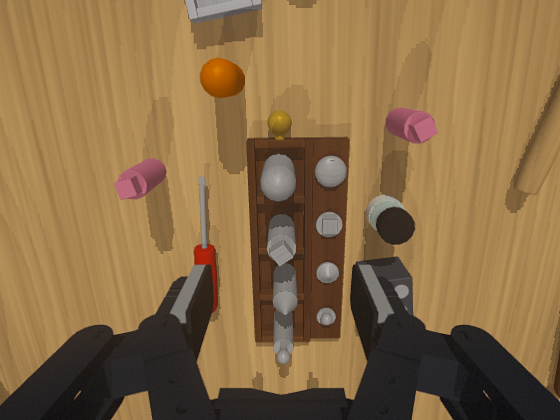

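The wrist view looks straight down on the rack: dome at (278,178) nearest the knob (279,122), then square, cone and ball below it, with the grip line across the row. I'm descending on the dome.

Call:
send_rows(
  increments=[
    {"dx": 0,"dy": 0.04,"dz": -1.8,"claw": 0.41},
    {"dx": 0,"dy": 0.04,"dz": -3.6,"claw": 0.41},
    {"dx": 0,"dy": 0.04,"dz": -5.4,"claw": 0.41},
    {"dx": 0,"dy": 0.04,"dz": -6.8,"claw": 0.41},
    {"dx": 0,"dy": 0.04,"dz": -7.8,"claw": 0.41},
  ],
)

```text
schema error: expected keys dx, dy, dz, roll, claw
```

Call:
send_rows(
  increments=[
    {"claw": 0.2},
    {"claw": 0.0},
    {"claw": -0.15},
    {"claw": -0.4},
    {"claw": -0.4},
  ],
)

```text
schema error: expected keys dx, dy, dz, roll, claw
```

```bash
python3 -c "
from h import *
go(.5885,-.0747,.17,-1.4)"
```

```text
t 2.23 tcp [ 0.5922 -0.0809  0.2303] yaw -1.9 gap 0.0599 F [ 4.8 -3.5  0.9] grip 0.0 j [-0.27  0.36  0.1   1.32 -0.    1.33]
units [-0.15  0.25 -2.41] roll 0.06
```

Call:
send_rows(
  increments=[
    {"dx": 0,"dy": 0,"dz": -1.8,"roll": 0,"claw": 0.41},
    {"dx": 0,"dy": 0,"dz": -3.6,"roll": 0,"claw": 0.41},
    {"dx": 0,"dy": 0,"dz": -5.4,"roll": 0,"claw": 0.41},
    {"dx": 0,"dy": 0,"dz": -6.8,"roll": 0,"claw": 0.41},
    {"dx": 0,"dy": 0,"dz": -7.8,"roll": 0,"claw": 0.41},
  ],
)

```text
clock: 2.85
tcp_pos: [0.5868, -0.0736, 0.0343]
orientation: [-0.001, 0.715, 0.699, -0.001]
wrist_force: [-0.0, 0.7, 0.8]
finger_gap: 0.0603
grip_force: 0.0
```

Call:
send_rows(
  increments=[
    {"dx": 0,"dy": 0,"dz": 0,"roll": 0,"claw": 0.2},
    {"dx": 0,"dy": 0,"dz": 0,"roll": 0,"claw": 0.0},
    {"dx": 0,"dy": 0,"dz": 0,"roll": 0,"claw": -0.15},
    {"dx": 0,"dy": 0,"dz": 0,"roll": 0,"claw": -0.4},
    {"dx": 0,"dy": 0,"dz": 0,"roll": 0,"claw": -0.4},
  ],
)

```text
clock: 3.48
tcp_pos: [0.5879, -0.0742, 0.0378]
orientation: [0.0, 0.715, 0.699, 0.0]
wrist_force: [-4.2, 0.3, 6.6]
finger_gap: 0.0309
grip_force: 49.5
```

```bash
python3 -c "
from h import *
go(.5885,-.0747,.17,-1.4)"
```

```text
t 3.48 tcp [ 0.5879 -0.0742  0.0378] yaw -1.3 gap 0.0309 F [-4.2  0.3  6.6] grip 49.5 j [-0.26  0.47 -0.22  0.88 -0.    1.33]
units [ 0.02 -0.02  5.29] roll -0.01
```

Call:
send_rows(
  increments=[
    {"dx": 0,"dy": 0,"dz": 0.3,"roll": 0,"claw": -0.4},
    {"dx": 0,"dy": 0,"dz": 1.3,"roll": 0,"claw": -0.4},
    {"dx": 0,"dy": 0,"dz": 2.8,"roll": 0,"claw": -0.4},
    {"dx": 0,"dy": 0,"dz": 4.4,"roll": 0,"claw": -0.4},
    {"dx": 0,"dy": 0,"dz": 5.4,"roll": 0,"claw": -0.4},
  ],
)

```text
clock: 4.1
tcp_pos: [0.589, -0.0742, 0.1737]
orientation: [0.001, 0.715, 0.699, 0.001]
wrist_force: [-0.2, 0.4, -5.1]
finger_gap: 0.0311
grip_force: 49.7
```

Call:
send_rows(
  increments=[
    {"dx": -0.3,"dy": 1.2,"dz": 0,"roll": 0.25,"claw": -0.4},
    {"dx": -0.8,"dy": 2.9,"dz": 0,"roll": 0.6,"claw": -0.4},
    {"dx": -1.3,"dy": 4.7,"dz": 0,"roll": 0.95,"claw": -0.4},
    {"dx": -1.75,"dy": 6.4,"dz": 0,"roll": 1.25,"claw": -0.4},
    {"dx": -1.96,"dy": 7.22,"dz": 0,"roll": 1.43,"claw": -0.4},
  ],
)

```text
clock: 4.72
tcp_pos: [0.5381, 0.1087, 0.1715]
orientation: [-0.0, 0.641, 0.768, 0.0]
wrist_force: [-0.2, -0.2, -3.2]
finger_gap: 0.031
grip_force: 49.7
```

Call:
send_rows(
  increments=[
    {"dx": 0,"dy": 0,"dz": -0.3,"roll": 0,"claw": -0.4},
    {"dx": 0,"dy": 0,"dz": -1.0,"roll": 0,"claw": -0.4},
    {"dx": 0,"dy": 0,"dz": -1.9,"roll": 0,"claw": -0.4},
    {"dx": 0,"dy": 0,"dz": -2.7,"roll": 0,"claw": -0.4},
    {"dx": 0,"dy": 0,"dz": -3.2,"roll": 0,"claw": -0.4},
  ],
)

```text
clock: 5.35
tcp_pos: [0.5386, 0.1055, 0.0899]
orientation: [-0.0, 0.643, 0.766, -0.001]
wrist_force: [-0.1, 0.3, -4.5]
finger_gap: 0.0307
grip_force: 49.8
```

Run:
```python
from h import *; from workcell import *
import pickle
S,R,W,T=pickle.load(open("pose.pkl","rb"))
go(.5386,.1061,.036,10)
c=read_camera("wrist");s=read_camera("side");o=[]
for cam in(c,s):
    im=cam["image"].copy()
    for p in proj(cam,np.c_[T[:,:2],[.008]*4]):cv2.circle(im,tuple(int(v) for v in p+.5),2,(0,0,255),-1)
    cv2.polylines(im,[np.int32(proj(cam,l2w(S,[[-.033,-.12,.02],[-.033,.12,.02],[.033,.12,.02],[.033,-.12,.02]])))],True,(0,255,0),1)
    o.append(im)
b=cv2.resize(o[1][130:240,170:290],(458,420));a=o[0][:,100:440]
cv2.imwrite("pics/p1.png",np.hstack([a,b]))
```

```text
t 5.35 tcp [0.5386 0.1055 0.0899] yaw 10.0 gap 0.0307 F [-0.1  0.3 -4.5] grip 49.8 j [ 0.05  0.35 -0.27  0.96 -0.    1.44]
units [-0.    0.02 -2.16] roll -0.0
```

View pics/p1.png

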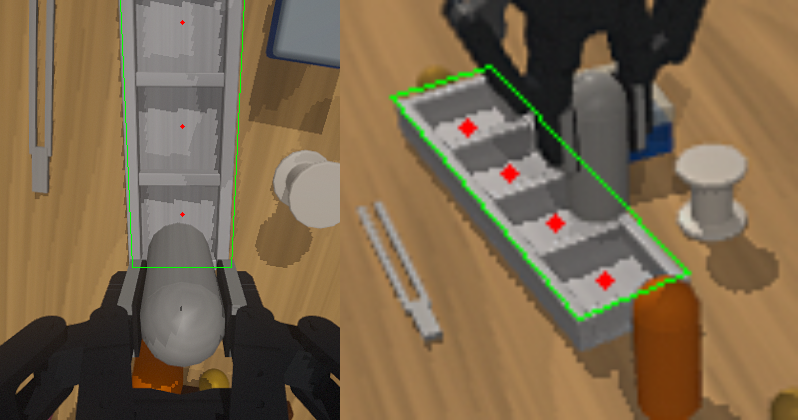

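The wrist view shows the dome over the stand's end well, and the projected well centres at (182,22), (182,127) and (182,214) sit mid-well. I'm lowering it and releasing.

Call:
send_rows(
  increments=[
    {"dx": 0,"dy": 0,"dz": -0.6,"roll": 0,"claw": -0.4},
    {"dx": 0,"dy": 0,"dz": -1.2,"roll": 0,"claw": -0.4},
    {"dx": 0,"dy": 0,"dz": -1.7,"roll": 0,"claw": -0.4},
    {"dx": 0,"dy": 0,"dz": -2.0,"roll": 0,"claw": -0.4},
    {"dx": 0,"dy": 0,"dz": -2.13,"roll": 0,"claw": -0.4},
  ],
)

```text
clock: 6.08
tcp_pos: [0.5385, 0.1065, 0.0377]
orientation: [-0.0, 0.642, 0.767, -0.0]
wrist_force: [-5.8, -1.4, 13.7]
finger_gap: 0.0311
grip_force: 51.2
```

Call:
send_rows(
  increments=[
    {"dx": 0,"dy": 0,"dz": 0,"roll": 0,"claw": -0.4},
    {"dx": 0,"dy": 0,"dz": 0,"roll": 0,"claw": -0.2},
    {"dx": 0,"dy": 0,"dz": 0,"roll": 0,"claw": 0},
    {"dx": 0,"dy": 0,"dz": 0,"roll": 0,"claw": 0.2},
    {"dx": 0,"dy": 0,"dz": 0,"roll": 0,"claw": 0.2},
  ],
)

```text
clock: 6.7
tcp_pos: [0.5394, 0.1064, 0.0384]
orientation: [0.0, 0.642, 0.767, 0.0]
wrist_force: [-0.3, -0.3, 0.1]
finger_gap: 0.0515
grip_force: 0.0
```

```bash
python3 -c "
from h import *
go(.588,-.1373,.17,-1.4)"
```

```text
t 6.7 tcp [0.5394 0.1064 0.0384] yaw 10.1 gap 0.0515 F [-0.3 -0.3  0.1] grip 0.0 j [ 0.05  0.4  -0.33  0.84 -0.    1.44]
units [ 1.95 -9.75  5.26] roll -1.44
```

Call:
send_rows(
  increments=[
    {"dx": 0,"dy": 0,"dz": 0.5,"roll": 0,"claw": 0.2},
    {"dx": 0,"dy": 0,"dz": 1.6,"roll": 0,"claw": 0.2},
    {"dx": 0,"dy": 0,"dz": 3.1,"roll": 0,"claw": 0.2},
    {"dx": 0,"dy": 0,"dz": 4.6,"roll": 0,"claw": 0.3},
    {"dx": 0,"dy": 0,"dz": 5.3,"roll": 0,"claw": 0.3},
  ],
)

```text
clock: 7.32
tcp_pos: [0.5403, 0.1066, 0.1741]
orientation: [0.002, 0.642, 0.767, 0.002]
wrist_force: [-0.3, -0.4, -0.2]
finger_gap: 0.0556
grip_force: 0.0
```

Call:
send_rows(
  increments=[
    {"dx": 0.25,"dy": -1.4,"dz": 0,"roll": -0.2,"claw": 0.3},
    {"dx": 0.75,"dy": -3.7,"dz": 0,"roll": -0.55,"claw": 0.3},
    {"dx": 1.25,"dy": -6.0,"dz": 0,"roll": -0.9,"claw": 0.3},
    {"dx": 1.75,"dy": -8.3,"dz": 0,"roll": -1.2,"claw": 0.3},
    {"dx": 1.98,"dy": -9.74,"dz": 0,"roll": -1.43,"claw": 0.3},
  ],
)

```text
clock: 7.95
tcp_pos: [0.5891, -0.14, 0.1715]
orientation: [0.001, 0.716, 0.698, 0.0]
wrist_force: [0.1, 0.9, -1.0]
finger_gap: 0.0556
grip_force: 0.0
```

Call:
send_rows(
  increments=[
    {"dx": 0,"dy": 0,"dz": -0.1,"roll": 0,"claw": 0.3},
    {"dx": 0,"dy": 0,"dz": -0.5,"roll": 0,"claw": 0.3},
    {"dx": 0,"dy": 0,"dz": -1.0,"roll": 0,"claw": 0.3},
    {"dx": 0,"dy": 0,"dz": -1.5,"roll": 0,"claw": 0.3},
    {"dx": 0,"dy": 0,"dz": -1.8,"roll": 0,"claw": 0.3},
  ],
)

```text
clock: 8.57
tcp_pos: [0.5878, -0.136, 0.1242]
orientation: [-0.001, 0.715, 0.699, -0.0]
wrist_force: [-0.5, 0.1, -0.2]
finger_gap: 0.0555
grip_force: 0.0
```

Run:
```python
from h import *; from workcell import *
go(.588,-.1373,.036,-1.4)
c=read_camera("wrist");s=read_camera("side");im=c["image"].copy()
th=np.linspace(0,6.28,30)
for (x,y),d in zip([(.588,-.1373),(.590,-.1978),(.5876,-.254)],(28,25,22)):
    for z in(.008,.068):cv2.polylines(im,[np.int32(proj(c,np.c_[x+d/2e3*np.cos(th),y+d/2e3*np.sin(th),0*th+z])+.5)],True,(0,255,255),1)
cv2.imwrite("pics/p2.png",np.hstack([im[:,100:440],cv2.resize(s["image"][130:240,170:290],(458,420))]))
```

```text
t 8.57 tcp [ 0.5878 -0.136   0.1242] yaw -1.3 gap 0.0555 F [-0.5  0.1 -0.2] grip 0.0 j [-0.36  0.42 -0.07  1.09 -0.    1.23]
units [ 0.01 -0.05 -3.53] roll -0.02
```

View pics/p2.png

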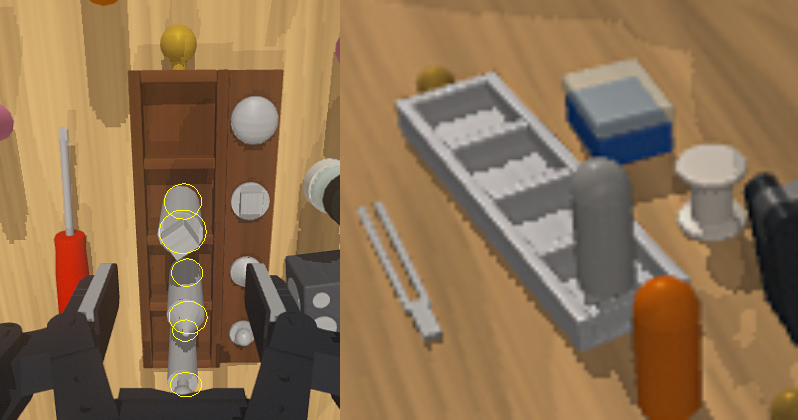

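The dome stands upright in the stand's end well, at (605,230) in the right half. The yellow circles match the square punch at (182,215) and also fit the cone and ball.

Call:
send_rows(
  increments=[
    {"dx": 0,"dy": 0,"dz": -0.7,"roll": 0,"claw": 0.3},
    {"dx": 0,"dy": 0,"dz": -1.6,"roll": 0,"claw": 0.3},
    {"dx": 0,"dy": 0,"dz": -2.5,"roll": 0,"claw": 0.3},
    {"dx": 0,"dy": 0,"dz": -3.2,"roll": 0,"claw": 0.3},
    {"dx": 0,"dy": 0,"dz": -3.57,"roll": 0,"claw": 0.3},
  ],
)

```text
clock: 9.3
tcp_pos: [0.5882, -0.1369, 0.0357]
orientation: [-0.0, 0.715, 0.699, -0.0]
wrist_force: [0.1, -0.7, 0.4]
finger_gap: 0.0552
grip_force: 0.0
```

Call:
send_rows(
  increments=[
    {"dx": 0,"dy": 0,"dz": 0,"roll": 0,"claw": 0.1},
    {"dx": 0,"dy": 0,"dz": 0,"roll": 0,"claw": -0.1},
    {"dx": 0,"dy": 0,"dz": 0,"roll": 0,"claw": -0.25},
    {"dx": 0,"dy": 0,"dz": 0,"roll": 0,"claw": -0.5},
    {"dx": 0,"dy": 0,"dz": 0,"roll": 0,"claw": -0.5},
  ],
)

```text
clock: 9.93
tcp_pos: [0.5885, -0.1372, 0.0371]
orientation: [0.0, 0.715, 0.699, 0.0]
wrist_force: [-2.3, -0.4, 6.6]
finger_gap: 0.0268
grip_force: 48.9
```

Call:
send_rows(
  increments=[
    {"dx": 0,"dy": 0,"dz": 0.3,"roll": 0,"claw": -0.5},
    {"dx": 0,"dy": 0,"dz": 1.3,"roll": 0,"claw": -0.5},
    {"dx": 0,"dy": 0,"dz": 2.8,"roll": 0,"claw": -0.5},
    {"dx": 0,"dy": 0,"dz": 4.4,"roll": 0,"claw": -0.5},
    {"dx": 0,"dy": 0,"dz": 5.4,"roll": 0,"claw": -0.5},
  ],
)

```text
clock: 10.55
tcp_pos: [0.5892, -0.1372, 0.1735]
orientation: [0.001, 0.715, 0.699, 0.001]
wrist_force: [0.4, 0.4, -1.8]
finger_gap: 0.0267
grip_force: 49.2
```

```bash
python3 -c "
from h import *
go(.5285,.1632,.17,10)"
```

```text
t 10.55 tcp [ 0.5892 -0.1372  0.1735] yaw -1.3 gap 0.0267 F [ 0.4  0.4 -1.8] grip 49.2 j [-0.36  0.39  0.01  1.19  0.    1.23]
units [-2.43 12.01 -0.14] roll 1.41
```

Call:
send_rows(
  increments=[
    {"dx": -0.2,"dy": 1.2,"dz": 0,"roll": 0.1,"claw": -0.5},
    {"dx": -0.6,"dy": 3.2,"dz": 0,"roll": 0.35,"claw": -0.5},
    {"dx": -1.05,"dy": 5.4,"dz": 0,"roll": 0.65,"claw": -0.5},
    {"dx": -1.5,"dy": 7.6,"dz": 0,"roll": 0.9,"claw": -0.5},
    {"dx": -1.95,"dy": 9.8,"dz": 0,"roll": 1.15,"claw": -0.5},
  ],
)

```text
clock: 11.18
tcp_pos: [0.5392, 0.1096, 0.1713]
orientation: [0.0, 0.657, 0.754, 0.0]
wrist_force: [0.7, 0.2, -3.0]
finger_gap: 0.0263
grip_force: 49.3
```

Call:
send_rows(
  increments=[
    {"dx": -0.33,"dy": 1.6,"dz": 0,"roll": 0.2,"claw": -0.5},
    {"dx": -0.43,"dy": 2.22,"dz": 0,"roll": 0.28,"claw": -0.5},
    {"dx": -0.43,"dy": 2.22,"dz": -0.5,"roll": 0.28,"claw": -0.5},
    {"dx": -0.43,"dy": 2.22,"dz": -1.4,"roll": 0.28,"claw": -0.5},
    {"dx": -0.43,"dy": 2.22,"dz": -2.0,"roll": 0.28,"claw": -0.5},
  ],
)

```text
clock: 11.8
tcp_pos: [0.5286, 0.1619, 0.1194]
orientation: [-0.0, 0.643, 0.766, -0.001]
wrist_force: [0.6, -0.4, -2.6]
finger_gap: 0.027
grip_force: 49.3
```

Call:
send_rows(
  increments=[
    {"dx": 0,"dy": 0,"dz": -0.8,"roll": 0,"claw": -0.5},
    {"dx": 0,"dy": 0,"dz": -1.8,"roll": 0,"claw": -0.5},
    {"dx": 0,"dy": 0,"dz": -2.6,"roll": 0,"claw": -0.5},
    {"dx": 0,"dy": 0,"dz": -3.1,"roll": 0,"claw": -0.5},
    {"dx": 0,"dy": 0,"dz": -3.33,"roll": 0,"claw": -0.5},
  ],
)

```text
clock: 12.42
tcp_pos: [0.5288, 0.1627, 0.0372]
orientation: [-0.0, 0.642, 0.766, -0.0]
wrist_force: [-1.5, -0.2, 6.9]
finger_gap: 0.0265
grip_force: 50.2
```

```bash
python3 -c "
from h import *
go(.5285,.1632,.037,10)"
```

```text
t 12.43 tcp [0.5288 0.1627 0.0372] yaw 10.1 gap 0.0265 F [-1.5 -0.2  6.9] grip 50.2 j [ 0.15  0.41 -0.32  0.84 -0.    1.55]
units [-0.01  0.02 -0.01] roll -0.01
```

Call:
send_rows(
  increments=[
    {"dx": 0,"dy": 0,"dz": 0,"roll": 0,"claw": -0.5},
    {"dx": 0,"dy": 0,"dz": 0,"roll": 0,"claw": -0.3},
    {"dx": 0,"dy": 0,"dz": 0,"roll": 0,"claw": -0.1},
    {"dx": 0,"dy": 0,"dz": 0,"roll": 0,"claw": 0.15},
    {"dx": 0,"dy": 0,"dz": 0,"roll": 0,"claw": 0.15},
  ],
)

```text
clock: 13.05
tcp_pos: [0.5292, 0.1635, 0.0383]
orientation: [0.0, 0.642, 0.767, 0.0]
wrist_force: [-0.1, -1.1, 0.5]
finger_gap: 0.0493
grip_force: 0.0
```

Call:
send_rows(
  increments=[
    {"dx": 0,"dy": 0,"dz": 0.5,"roll": 0,"claw": 0.15},
    {"dx": 0,"dy": 0,"dz": 1.6,"roll": 0,"claw": 0.15},
    {"dx": 0,"dy": 0,"dz": 3.1,"roll": 0,"claw": 0.15},
    {"dx": 0,"dy": 0,"dz": 4.6,"roll": 0,"claw": 0.2},
    {"dx": 0,"dy": 0,"dz": 5.3,"roll": 0,"claw": 0.2},
  ],
)

```text
clock: 13.68
tcp_pos: [0.5302, 0.1637, 0.1741]
orientation: [0.002, 0.642, 0.767, 0.002]
wrist_force: [0.6, -0.2, -0.6]
finger_gap: 0.0515
grip_force: 0.0
```

Call:
send_rows(
  increments=[
    {"dx": 0.2,"dy": -1.2,"dz": 0,"roll": -0.1,"claw": 0.2},
    {"dx": 0.55,"dy": -3.4,"dz": 0,"roll": -0.35,"claw": 0.2},
    {"dx": 0.95,"dy": -5.7,"dz": 0,"roll": -0.6,"claw": 0.2},
    {"dx": 1.35,"dy": -8.0,"dz": 0,"roll": -0.85,"claw": 0.2},
    {"dx": 1.75,"dy": -10.3,"dz": 0,"roll": -1.1,"claw": 0.2},
  ],
)

```text
clock: 14.3
tcp_pos: [0.573, -0.0959, 0.1717]
orientation: [0.001, 0.699, 0.715, 0.0]
wrist_force: [-0.5, 0.2, 0.1]
finger_gap: 0.0509
grip_force: 0.0
```

Call:
send_rows(
  increments=[
    {"dx": 0.35,"dy": -2.2,"dz": 0,"roll": -0.2,"claw": 0.2},
    {"dx": 0.6,"dy": -3.6,"dz": 0,"roll": -0.3,"claw": 0.2},
    {"dx": 0.67,"dy": -4.14,"dz": 0,"roll": -0.33,"claw": 0.2},
    {"dx": 0.67,"dy": -4.14,"dz": -0.3,"roll": -0.33,"claw": 0.2},
    {"dx": 0.67,"dy": -4.14,"dz": -1.0,"roll": -0.33,"claw": 0.2},
  ],
)

```text
clock: 14.92
tcp_pos: [0.5898, -0.1963, 0.146]
orientation: [0.001, 0.715, 0.699, 0.0]
wrist_force: [-0.9, -0.3, -0.4]
finger_gap: 0.0514
grip_force: 0.0
```

Run:
```python
from h import *; from workcell import *
go(.589,-.1978,.036,-1.4)
c=read_camera("wrist");s=read_camera("side");im=c["image"].copy()
th=np.linspace(0,6.28,30)
for (x,y),d in zip([(.589,-.1978),(.5876,-.254)],(25,22)):
    for z in(.008,.068):cv2.polylines(im,[np.int32(proj(c,np.c_[x+d/2e3*np.cos(th),y+d/2e3*np.sin(th),0*th+z])+.5)],True,(0,255,255),1)
cv2.imwrite("pics/p3.png",np.hstack([im[:,100:440],cv2.resize(s["image"][130:240,170:290],(458,420))]))
```

```text
t 14.93 tcp [ 0.5898 -0.1963  0.146 ] yaw -1.2 gap 0.0514 F [-0.9 -0.3 -0.4] grip 0.0 j [-0.45  0.44  0.02  1.15  0.    1.14]
units [-0.03 -0.06 -4.4 ] roll -0.02
```

View pics/p3.png

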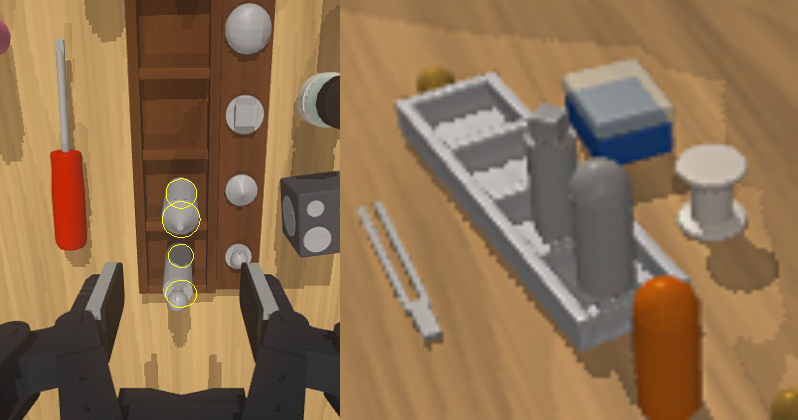

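The square stands upright beside the dome, at (548,190) in the right half. The yellow circles match the cone at (181,205), so I'm grasping it.

Call:
send_rows(
  increments=[
    {"dx": 0,"dy": 0,"dz": -1.1,"roll": 0,"claw": 0.2},
    {"dx": 0,"dy": 0,"dz": -2.3,"roll": 0,"claw": 0.2},
    {"dx": 0,"dy": 0,"dz": -3.3,"roll": 0,"claw": 0.2},
    {"dx": 0,"dy": 0,"dz": -4.0,"roll": 0,"claw": 0.2},
    {"dx": 0,"dy": 0,"dz": -4.37,"roll": 0,"claw": 0.2},
  ],
)

```text
clock: 15.65
tcp_pos: [0.5892, -0.1966, 0.0357]
orientation: [-0.0, 0.715, 0.699, -0.0]
wrist_force: [-0.2, 0.4, -0.2]
finger_gap: 0.0513
grip_force: 0.0
```

Call:
send_rows(
  increments=[
    {"dx": 0,"dy": 0,"dz": 0,"roll": 0,"claw": 0.05},
    {"dx": 0,"dy": 0,"dz": 0,"roll": 0,"claw": -0.15},
    {"dx": 0,"dy": 0,"dz": 0,"roll": 0,"claw": -0.3},
    {"dx": 0,"dy": 0,"dz": 0,"roll": 0,"claw": -0.6},
    {"dx": 0,"dy": 0,"dz": 0,"roll": 0,"claw": -0.6},
  ],
)

```text
clock: 16.27
tcp_pos: [0.5899, -0.1979, 0.0372]
orientation: [0.001, 0.715, 0.699, 0.0]
wrist_force: [-1.1, 0.0, 5.8]
finger_gap: 0.0235
grip_force: 49.1
```

Call:
send_rows(
  increments=[
    {"dx": 0,"dy": 0,"dz": 0.3,"roll": 0,"claw": -0.6},
    {"dx": 0,"dy": 0,"dz": 1.3,"roll": 0,"claw": -0.6},
    {"dx": 0,"dy": 0,"dz": 2.8,"roll": 0,"claw": -0.6},
    {"dx": 0,"dy": 0,"dz": 4.4,"roll": 0,"claw": -0.6},
    {"dx": 0,"dy": 0,"dz": 5.4,"roll": 0,"claw": -0.6},
  ],
)

```text
clock: 16.9
tcp_pos: [0.5899, -0.1977, 0.1733]
orientation: [0.001, 0.715, 0.699, 0.0]
wrist_force: [-0.2, -0.7, -2.8]
finger_gap: 0.0236
grip_force: 49.2
```

```bash
python3 -c "
from h import *
go(.5184,.2203,.17,10)"
```

```text
t 16.9 tcp [ 0.5899 -0.1977  0.1733] yaw -1.3 gap 0.0236 F [-0.2 -0.7 -2.8] grip 49.2 j [-0.45  0.42  0.06  1.21  0.    1.14]
units [-2.86 16.72 -0.13] roll 1.42
```

Call:
send_rows(
  increments=[
    {"dx": -0.2,"dy": 1.2,"dz": 0,"roll": 0.1,"claw": -0.6},
    {"dx": -0.55,"dy": 3.3,"dz": 0,"roll": 0.3,"claw": -0.6},
    {"dx": -0.95,"dy": 5.6,"dz": 0,"roll": 0.5,"claw": -0.6},
    {"dx": -1.35,"dy": 7.9,"dz": 0,"roll": 0.7,"claw": -0.6},
    {"dx": -1.75,"dy": 10.2,"dz": 0,"roll": 0.9,"claw": -0.6},
  ],
)

```text
clock: 17.52
tcp_pos: [0.5449, 0.0592, 0.1711]
orientation: [-0.0, 0.67, 0.743, -0.0]
wrist_force: [0.3, 0.5, -2.7]
finger_gap: 0.0235
grip_force: 49.3
```

Call:
send_rows(
  increments=[
    {"dx": -0.4,"dy": 2.3,"dz": 0,"roll": 0.2,"claw": -0.6},
    {"dx": -0.75,"dy": 4.5,"dz": 0,"roll": 0.38,"claw": -0.6},
    {"dx": -1.0,"dy": 6.0,"dz": 0,"roll": 0.5,"claw": -0.6},
    {"dx": -1.08,"dy": 6.52,"dz": 0,"roll": 0.53,"claw": -0.6},
    {"dx": -1.08,"dy": 6.52,"dz": -0.3,"roll": 0.53,"claw": -0.6},
  ],
)

```text
clock: 18.15
tcp_pos: [0.5189, 0.2209, 0.1639]
orientation: [0.0, 0.642, 0.767, 0.0]
wrist_force: [0.3, -1.1, -2.5]
finger_gap: 0.0236
grip_force: 49.3
```

Call:
send_rows(
  increments=[
    {"dx": 0,"dy": 0,"dz": -0.6,"roll": 0,"claw": -0.6},
    {"dx": 0,"dy": 0,"dz": -1.3,"roll": 0,"claw": -0.6},
    {"dx": 0,"dy": 0,"dz": -2.0,"roll": 0,"claw": -0.6},
    {"dx": 0,"dy": 0,"dz": -2.7,"roll": 0,"claw": -0.6},
    {"dx": 0,"dy": 0,"dz": -3.2,"roll": 0,"claw": -0.6},
  ],
)

```text
clock: 18.77
tcp_pos: [0.5182, 0.2187, 0.0819]
orientation: [-0.001, 0.643, 0.766, -0.001]
wrist_force: [-0.1, -0.9, -3.1]
finger_gap: 0.0238
grip_force: 49.3
```

Call:
send_rows(
  increments=[
    {"dx": 0,"dy": 0,"dz": -0.5,"roll": 0,"claw": -0.6},
    {"dx": 0,"dy": 0,"dz": -1.0,"roll": 0,"claw": -0.6},
    {"dx": 0,"dy": 0,"dz": -1.4,"roll": 0,"claw": -0.6},
    {"dx": 0,"dy": 0,"dz": -1.7,"roll": 0,"claw": -0.6},
    {"dx": 0,"dy": 0,"dz": -1.83,"roll": 0,"claw": -0.6},
  ],
)

```text
clock: 19.4
tcp_pos: [0.5186, 0.2205, 0.0376]
orientation: [-0.0, 0.642, 0.767, -0.0]
wrist_force: [-0.1, 0.2, -2.0]
finger_gap: 0.0239
grip_force: 49.3
```

```bash
python3 -c "
from h import *
go(.5184,.2203,.037,10)"
```

```text
t 19.4 tcp [0.5186 0.2205 0.0376] yaw 10.1 gap 0.0239 F [-0.1  0.2 -2. ] grip 49.3 j [ 0.26  0.42 -0.29  0.85 -0.    1.65]
units [-0.01 -0.01 -0.02] roll -0.02
```

Call:
send_rows(
  increments=[
    {"dx": 0,"dy": 0,"dz": -0.03,"roll": 0,"claw": -0.6},
    {"dx": 0,"dy": 0,"dz": -0.03,"roll": 0,"claw": -0.4},
    {"dx": 0,"dy": 0,"dz": -0.03,"roll": 0,"claw": -0.2},
    {"dx": 0,"dy": 0,"dz": -0.03,"roll": 0,"claw": 0.1},
    {"dx": 0,"dy": 0,"dz": -0.03,"roll": 0,"claw": 0.1},
  ],
)

```text
clock: 20.02
tcp_pos: [0.5189, 0.2205, 0.0376]
orientation: [0.0, 0.642, 0.767, 0.0]
wrist_force: [-0.3, -0.4, -0.7]
finger_gap: 0.0469
grip_force: 0.0
```

Call:
send_rows(
  increments=[
    {"dx": 0,"dy": 0,"dz": 0.5,"roll": 0,"claw": 0.1},
    {"dx": 0,"dy": 0,"dz": 1.6,"roll": 0,"claw": 0.1},
    {"dx": 0,"dy": 0,"dz": 3.1,"roll": 0,"claw": 0.1},
    {"dx": 0,"dy": 0,"dz": 4.6,"roll": 0,"claw": 0.2},
    {"dx": 0,"dy": 0,"dz": 5.3,"roll": 0,"claw": 0.2},
  ],
)

```text
clock: 20.65
tcp_pos: [0.52, 0.2208, 0.1734]
orientation: [0.001, 0.642, 0.767, 0.002]
wrist_force: [-0.1, -0.2, -0.6]
finger_gap: 0.051
grip_force: 0.0
```

Call:
send_rows(
  increments=[
    {"dx": 0.2,"dy": -1.3,"dz": 0,"roll": -0.1,"claw": 0.2},
    {"dx": 0.5,"dy": -3.5,"dz": 0,"roll": -0.3,"claw": 0.2},
    {"dx": 0.85,"dy": -5.8,"dz": 0,"roll": -0.5,"claw": 0.2},
    {"dx": 1.2,"dy": -8.1,"dz": 0,"roll": -0.65,"claw": 0.2},
    {"dx": 1.55,"dy": -10.4,"dz": 0,"roll": -0.8,"claw": 0.2},
  ],
)

```text
clock: 21.28
tcp_pos: [0.5578, -0.0414, 0.171]
orientation: [0.001, 0.684, 0.73, 0.0]
wrist_force: [1.1, -0.1, 0.7]
finger_gap: 0.0512
grip_force: 0.0
```

Call:
send_rows(
  increments=[
    {"dx": 0.35,"dy": -2.3,"dz": 0,"roll": -0.2,"claw": 0.2},
    {"dx": 0.7,"dy": -4.6,"dz": 0,"roll": -0.35,"claw": 0.2},
    {"dx": 1.0,"dy": -6.8,"dz": 0,"roll": -0.5,"claw": 0.2},
    {"dx": 1.17,"dy": -8.1,"dz": 0,"roll": -0.6,"claw": 0.2},
    {"dx": 1.22,"dy": -8.57,"dz": 0,"roll": -0.63,"claw": 0.2},
  ],
)

```text
clock: 21.9
tcp_pos: [0.588, -0.256, 0.1703]
orientation: [0.0, 0.716, 0.698, 0.0]
wrist_force: [-0.3, 0.6, 0.2]
finger_gap: 0.0514
grip_force: 0.0
```

Call:
send_rows(
  increments=[
    {"dx": 0,"dy": 0,"dz": -0.1,"roll": 0,"claw": 0.2},
    {"dx": 0,"dy": 0,"dz": -0.4,"roll": 0,"claw": 0.2},
    {"dx": 0,"dy": 0,"dz": -0.7,"roll": 0,"claw": 0.2},
    {"dx": 0,"dy": 0,"dz": -0.9,"roll": 0,"claw": 0.2},
    {"dx": 0,"dy": 0,"dz": -1.0,"roll": 0,"claw": 0.2},
  ],
)

```text
clock: 22.52
tcp_pos: [0.5878, -0.2531, 0.1443]
orientation: [-0.0, 0.715, 0.699, -0.0]
wrist_force: [-0.5, 0.9, -0.0]
finger_gap: 0.0513
grip_force: 0.0
```

Run:
```python
from h import *; from workcell import *
go(.5876,-.254,.036,-1.4)
c=read_camera("wrist");s=read_camera("side");im=c["image"].copy()
th=np.linspace(0,6.28,30)
for (x,y),d in zip([(.5876,-.254)],(22,)):
    for z in(.008,.068):cv2.polylines(im,[np.int32(proj(c,np.c_[x+d/2e3*np.cos(th),y+d/2e3*np.sin(th),0*th+z])+.5)],True,(0,255,255),1)
cv2.imwrite("pics/p4.png",np.hstack([im[:,100:440],cv2.resize(s["image"][130:240,170:290],(458,420))]))
```

```text
t 22.52 tcp [ 0.5878 -0.2531  0.1443] yaw -1.3 gap 0.0513 F [-0.5  0.9 -0. ] grip 0.0 j [-0.53  0.47  0.07  1.17  0.    1.06]
units [-0.01 -0.03 -4.33] roll -0.01
```

View pics/p4.png

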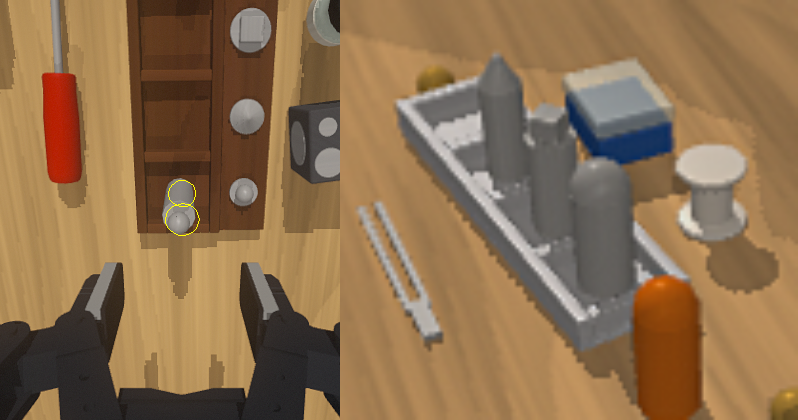

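Dome, square and cone all stand upright in the stand in order. The ball at (180,205) matches the yellow circles, so I'm grasping it.

Call:
send_rows(
  increments=[
    {"dx": 0,"dy": 0,"dz": -1.1,"roll": 0,"claw": 0.2},
    {"dx": 0,"dy": 0,"dz": -2.3,"roll": 0,"claw": 0.2},
    {"dx": 0,"dy": 0,"dz": -3.3,"roll": 0,"claw": 0.2},
    {"dx": 0,"dy": 0,"dz": -4.0,"roll": 0,"claw": 0.2},
    {"dx": 0,"dy": 0,"dz": -4.34,"roll": 0,"claw": 0.2},
  ],
)

```text
clock: 23.25
tcp_pos: [0.5877, -0.2537, 0.0355]
orientation: [-0.0, 0.715, 0.699, -0.0]
wrist_force: [-0.1, 0.1, -0.0]
finger_gap: 0.0513
grip_force: 0.0
```

Call:
send_rows(
  increments=[
    {"dx": 0,"dy": 0,"dz": 0,"roll": 0,"claw": 0.0},
    {"dx": 0,"dy": 0,"dz": 0,"roll": 0,"claw": -0.2},
    {"dx": 0,"dy": 0,"dz": 0,"roll": 0,"claw": -0.38},
    {"dx": 0,"dy": 0,"dz": 0,"roll": 0,"claw": -0.7},
    {"dx": 0,"dy": 0,"dz": 0,"roll": 0,"claw": -0.7},
  ],
)

```text
clock: 23.88
tcp_pos: [0.5883, -0.2542, 0.0374]
orientation: [0.001, 0.715, 0.699, 0.0]
wrist_force: [-2.2, 0.4, 6.1]
finger_gap: 0.0204
grip_force: 48.7
```

Call:
send_rows(
  increments=[
    {"dx": 0,"dy": 0,"dz": 0.3,"roll": 0,"claw": -0.7},
    {"dx": 0,"dy": 0,"dz": 1.3,"roll": 0,"claw": -0.7},
    {"dx": 0,"dy": 0,"dz": 2.8,"roll": 0,"claw": -0.7},
    {"dx": 0,"dy": 0,"dz": 4.4,"roll": 0,"claw": -0.7},
    {"dx": 0,"dy": 0,"dz": 5.4,"roll": 0,"claw": -0.7},
  ],
)

```text
clock: 24.5
tcp_pos: [0.5886, -0.254, 0.1736]
orientation: [0.001, 0.715, 0.699, 0.0]
wrist_force: [0.0, -0.7, -2.6]
finger_gap: 0.0206
grip_force: 49.0
```

```bash
python3 -c "
from h import *
go(.5083,.2774,.17,10)"
```

```text
t 24.5 tcp [ 0.5886 -0.254   0.1736] yaw -1.3 gap 0.0206 F [ 0.  -0.7 -2.6] grip 49.0 j [-0.53  0.46  0.12  1.23  0.    1.06]
units [-3.21 21.26 -0.14] roll 1.41
```

Call:
send_rows(
  increments=[
    {"dx": -0.15,"dy": 1.2,"dz": 0,"roll": 0.1,"claw": -0.7},
    {"dx": -0.5,"dy": 3.3,"dz": 0,"roll": 0.25,"claw": -0.7},
    {"dx": -0.85,"dy": 5.6,"dz": 0,"roll": 0.4,"claw": -0.7},
    {"dx": -1.2,"dy": 7.9,"dz": 0,"roll": 0.55,"claw": -0.7},
    {"dx": -1.5,"dy": 10.2,"dz": 0,"roll": 0.7,"claw": -0.7},
  ],
)

```text
clock: 25.12
tcp_pos: [0.5499, 0.003, 0.1714]
orientation: [-0.0, 0.68, 0.733, 0.0]
wrist_force: [0.9, 0.7, -1.3]
finger_gap: 0.0205
grip_force: 49.1
```

Call:
send_rows(
  increments=[
    {"dx": -0.35,"dy": 2.3,"dz": 0,"roll": 0.15,"claw": -0.7},
    {"dx": -0.7,"dy": 4.6,"dz": 0,"roll": 0.3,"claw": -0.7},
    {"dx": -1.05,"dy": 6.9,"dz": 0,"roll": 0.45,"claw": -0.7},
    {"dx": -1.35,"dy": 8.9,"dz": 0,"roll": 0.6,"claw": -0.7},
    {"dx": -1.55,"dy": 10.3,"dz": 0,"roll": 0.7,"claw": -0.7},
  ],
)

```text
clock: 25.75
tcp_pos: [0.5108, 0.2611, 0.1713]
orientation: [-0.0, 0.643, 0.766, 0.0]
wrist_force: [0.9, 0.0, -1.5]
finger_gap: 0.0204
grip_force: 49.1
```

Call:
send_rows(
  increments=[
    {"dx": -0.12,"dy": 0.76,"dz": 0,"roll": 0.03,"claw": -0.7},
    {"dx": -0.12,"dy": 0.76,"dz": -0.4,"roll": 0.03,"claw": -0.7},
    {"dx": -0.12,"dy": 0.76,"dz": -1.3,"roll": 0.03,"claw": -0.7},
    {"dx": -0.12,"dy": 0.76,"dz": -2.2,"roll": 0.03,"claw": -0.7},
    {"dx": -0.12,"dy": 0.76,"dz": -2.9,"roll": 0.03,"claw": -0.7},
  ],
)

```text
clock: 26.38
tcp_pos: [0.5085, 0.2757, 0.0971]
orientation: [-0.0, 0.643, 0.766, -0.001]
wrist_force: [-0.3, 0.6, -2.0]
finger_gap: 0.0204
grip_force: 49.1
```

Call:
send_rows(
  increments=[
    {"dx": 0,"dy": 0,"dz": -0.7,"roll": 0,"claw": -0.7},
    {"dx": 0,"dy": 0,"dz": -1.4,"roll": 0,"claw": -0.7},
    {"dx": 0,"dy": 0,"dz": -1.9,"roll": 0,"claw": -0.7},
    {"dx": 0,"dy": 0,"dz": -2.25,"roll": 0,"claw": -0.7},
    {"dx": 0,"dy": 0,"dz": -2.43,"roll": 0,"claw": -0.7},
  ],
)

```text
clock: 27.0
tcp_pos: [0.5087, 0.2772, 0.0376]
orientation: [-0.0, 0.642, 0.767, -0.0]
wrist_force: [-0.1, 0.1, -1.6]
finger_gap: 0.0204
grip_force: 49.1
```

```bash
python3 -c "
from h import *
go(.5083,.2774,.037,10)"
```

```text
t 27.0 tcp [0.5087 0.2772 0.0376] yaw 10.1 gap 0.0204 F [-0.1  0.1 -1.6] grip 49.1 j [ 0.36  0.45 -0.25  0.87 -0.    1.76]
units [-0.02  0.01 -0.03] roll -0.01
```

Call:
send_rows(
  increments=[
    {"dx": 0,"dy": 0,"dz": -0.03,"roll": 0,"claw": -0.7},
    {"dx": 0,"dy": 0,"dz": -0.03,"roll": 0,"claw": -0.5},
    {"dx": 0,"dy": 0,"dz": -0.03,"roll": 0,"claw": -0.25},
    {"dx": 0,"dy": 0,"dz": -0.03,"roll": 0,"claw": 0.05},
    {"dx": 0,"dy": 0,"dz": -0.03,"roll": 0,"claw": 0.05},
  ],
)

```text
clock: 27.62
tcp_pos: [0.5089, 0.2778, 0.0376]
orientation: [0.0, 0.642, 0.767, 0.0]
wrist_force: [-0.3, 0.3, -0.7]
finger_gap: 0.0448
grip_force: 0.0
```

Call:
send_rows(
  increments=[
    {"dx": 0,"dy": 0,"dz": 0.5,"roll": 0,"claw": 0.1},
    {"dx": 0,"dy": 0,"dz": 1.6,"roll": 0,"claw": 0.1},
    {"dx": 0,"dy": 0,"dz": 3.1,"roll": 0,"claw": 0.1},
    {"dx": 0,"dy": 0,"dz": 4.6,"roll": 0,"claw": 0.1},
    {"dx": 0,"dy": 0,"dz": 5.3,"roll": 0,"claw": 0.1},
  ],
)

```text
clock: 28.25
tcp_pos: [0.5099, 0.2782, 0.1735]
orientation: [0.001, 0.642, 0.767, 0.002]
wrist_force: [0.8, -0.3, 0.5]
finger_gap: 0.047
grip_force: 0.0
```

Call:
send_rows(
  increments=[
    {"dx": -1,"dy": 1,"dz": 0.5,"roll": 0,"claw": 0.1},
    {"dx": -2,"dy": 2.2,"dz": 1,"roll": 0,"claw": 0.1},
    {"dx": -3,"dy": 3.5,"dz": 1,"roll": 0,"claw": 0.1},
    {"dx": -3.5,"dy": 4,"dz": 1,"roll": 0,"claw": 0.1},
    {"dx": -3.5,"dy": 4,"dz": 1,"roll": 0,"claw": 0.1},
  ],
)

```text
clock: 28.88
tcp_pos: [0.4206, 0.3781, 0.1953]
orientation: [0.0, 0.641, 0.767, 0.0]
wrist_force: [0.3, -0.1, -0.5]
finger_gap: 0.0472
grip_force: 0.0
```

Run:
```python
from h import *; from workcell import *
import pickle
S,R,W,T=pickle.load(open("pose.pkl","rb"))
go(.5,.27,.17,10)
th=np.linspace(0,6.28,30);o=[]
for n,(a,b,c_,d_) in(("scene",(165,275,320,490)),("side",(130,240,170,290))):
    c=read_camera(n);im=cv2.resize(c["image"],None,fx=3,fy=3,interpolation=cv2.INTER_CUBIC)
    for t,d in zip(T,(32,28,25,22)):
        for z in(.008,.068):cv2.polylines(im,[np.int32(3*proj(c,t+np.c_[d/2e3*np.cos(th),d/2e3*np.sin(th),0*th+z])+1)],True,(0,255,255),1)
    o.append(cv2.resize(im[3*a:3*b,3*c_:3*d_],(400,400*(b-a)//(d_-c_)))[:258])
cv2.imwrite("pics/end.png",np.hstack([cv2.copyMakeBorder(i,0,258-i.shape[0],0,0,0) for i in o]))
```

```text
t 28.88 tcp [0.4206 0.3781 0.1953] yaw 10.2 gap 0.0472 F [ 0.3 -0.1 -0.5] grip 0.0 j [ 0.59  0.31 -0.05  1.21 -0.    1.98]
units [ 3.18 -4.33 -1.01] roll -0.03
```

View pics/end.png

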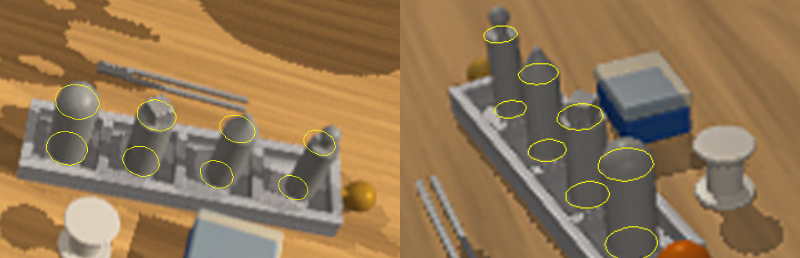

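The final view shows all four punches upright in the stand. From far to near the knob they are dome, square, cone and ball, each within a few mm of its well centre, and the arm is clear.

```bash
python3 -c "
from workcell import *
print(hand_in())"
```

```text
the job is handed in; nothing more can be done
None
```

All four punches stand upright in the storage stand in reverse order (from the stand's knob: ball, cone, square, dome), none were dropped or knocked over, and I handed the job in at about 29 s; the hand-in gave no verdict.

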